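# Load an LED plate from the feed tray into the cam-lever test clamp

### The job

Push the white LED plate along the feed tray towards the tray's front end until it hangs well out over the edge, then take it by the overhanging end and slide it fully home in the blue test clamp, flat on the bed under the raised foot and up against the back stop. Let go of it, then flip the red cam lever over until it snaps past centre and the foot clamps the plate. Do not let the plate fall to the table, and leave the solder spool, the multimeter and the loose white LED driver beside the work where they are.

Things in the scene. Friction and masses are not known exactly. Their poses are not given: they have to be found in the camera images.
- plate: flat white-topped aluminium LED plate with a 5 x 3 grid of yellow tiles; 130 mm long (its x), 60 mm wide (its y), 6 mm thick, about 0.12 kg; origin at the centre of its underside; both ends are alike. It starts flat in the tray, parallel to it, and lies so low between the rails that fingers cannot reach its long sides there
- tray: fixed grey feed tray with two low aluminium rails; origin at the centre of its footprint on the table, x along its length. Deck from x -95 mm (front end, open, facing the robot) to +95 mm (rear, also open), its top 45 mm above the table. Rails along the whole length, inner faces at y +-31.5 mm, 8 mm wide, tops 55 mm above the table. Feet reach out to y +-57 mm, 3 mm high
- tray_front (a point): middle of the tray's front edge, on the deck top (tray x -95 mm, y 0, z 45 mm), axes as the tray; the plate hangs out past it, towards -x, over open air down to the table. At the start the plate lies wholly on the deck, with at least 25 mm of bare deck behind its rear end, where fingers can reach down and push
- clamp: fixed test clamp: finned aluminium bed, blue bridge over its rear half; origin at the centre of its footprint on the table, x from the open front to the back. Bed x -45 to +45 mm, y +-48 mm, top 45 mm above the table, open air in front; back stop face at x +40 mm, 10 mm high. Bridge posts x +3 to +33 mm, inner faces y +-34 mm; beam underside 80 mm, cheeks up to 128 mm above the table
- clamp_home (a point): point on the bed top where the centre of the plate's underside is when the plate is home: in the clamp's frame x -25 mm, y 0, z 45 mm; axes as the clamp. The plate then lies lengthwise along the clamp's x, with its rear end at the back stop and its front end 45 mm out past the front of the bed
- clamp_foot: steel foot with rubber sole under the bridge, 24 mm (x) by 50 mm (y), centred at clamp x +18 mm; origin at the centre of its sole. With the lever open the sole is 16 mm above the bed (10 mm above a plate lying there); the lever drives it down
- clamp_lever (a joint): red cam lever, rad: 0 = open (upright, leaning 0.25 rad to the clamp's +y side), 1.65 = shut at its stop (leaning 1.40 rad to the -y side, nearly flat). Hinge axis along the clamp's x, at clamp x +18 mm, y 0, 114 mm above the table. Sprung: goes back to open if left before about 1.35 rad, snaps shut beyond that; up to 5 N at the grip moves it
- lever_grip (a point): centre of the lever's red grip, 80 mm from the hinge axis; the grip is a round bar of 18 mm diameter running from 55 to 100 mm from the hinge axis (rounded end at 109 mm)
- solder_spool: bystander: spool of wire with green flanges, 55 x 78 x 36 mm, origin under it
- multimeter: bystander: dark hand multimeter lying flat, 145 x 70 x 43 mm, origin under its centre
- led_driver_1: bystander: white potted LED driver, body 36 x 104 x 28 mm (long along its y) with short leads at both ends, 196 mm over all, origin under the centre
There are look-alikes about, which are no part of the job. There is more than one size of the plate; the job needs the larger.

How it is judged:
By the outcome, as a careful person would: the job done as asked, in the order asked, and still so for the second after the job is handed in, with the robot touching nothing.
It also fails if it takes over 69 s, if anything falls off the work surface, if the arm or the gripper's body presses on something with over 40 N, if the wrist force passes 120 N, or if a joint passes its speed limit or range.

### The arm

A 6-joint arm with a two-finger parallel gripper is mounted at the origin on a cart in front of the work surface, level with it; the furniture and walls round the work are solid. World frame = base frame: x ahead of the robot, y to its left, z up, the work surface at z = 0. Lengths are in mm, angles in rad, forces in N, time in s.
With the tool pointing down it reaches from about 350 to 875 mm from the base axis. Payload 15.5 kg.
Tool frame: the origin (TCP) lies midway between the tips of the shut fingers; the grasp point (between the pads) lies 19 mm behind it (bot.grip_depth is the z of the grasp point in the tool frame, in mm); z points along the fingers, y is the direction in which the jaws open and shut (so a half turn about z gives the same grasp; the last joint's range is limited). The gripper opens to 85 mm and grips with 20 to 120 N. Pads are 22 mm wide; open, the fingers measure 114 mm over their backs; the gripper's body (76 mm by 85 mm) begins 54 mm behind the grasp point. The pads swing forward as they close: fully open they stand 13 mm farther back than shut.
Start: joints at [1.151, 0.494, 1.345, -0, 1.302, -0.096], TCP at [199.445, 592.324, 231.277] pointing down, gripper open.
Joint ranges: [-2.91, 2.91], [-0.82, 2.16], [0.22, 2.67], [-1.22, 4.37], [0.12, 2.79], [-3.08, 3.08]. Speed limits (rad/s): [1.89, 1.89, 2.57, 3.01, 3.01, 3.01].

### API

Orientations are given as a rotation vector (axis times angle).
In Python, from cell import status, optics, order, bot gives the robot as it stands. The module is installed in compiled form; this text tells all that it offers.
- The arm moves only by the tool send_rows, never from a script. Its argument "motion" is a list of rows, each a list of 3 entries, a list of its own where there are three numbers: the shift along the tool's x, y, z in m, then the turn, a rotation vector about the tool's x, y, z in rad, then the opening, from 0 (shut) to 1 (fully open). In form: [[[x, y, z], [ax, ay, az], jaw], ...]. A call has 1 to 8 rows; each row is the pose to reach, as a shift and turn from the pose measured when the call began, along the tool's axes at that moment; what a row does not reach only later rows make up. A row lasts 1/10 s, in which the tool goes at most 50 mm and 8.59 degrees, less where a joint would pass 70% of its speed; a pose out of reach is approached as far as the arm can. A call with a gripper value outside its range is refused whole. The fingers move at their own pace and stop on an object; "squeeze" is the grip in N (left out, the last holds). Time passes only in rows, so rows that repeat a pose let the fingers close. It gives the time, the measured TCP pose, the force and the opening at its end, in the units of the state.
- status.sense(): the state, without advancing time (a new reading comes with each control period).
- optics.grab_frame(name): name is "side" or "top"; returns the picture (480x640x3 uint8, red, green, blue); there is no depth.
- optics.get_calibration(name): a dict with "fx", "fy", "cx", "cy" (pixels), "R" (3x3) and "t" (3): a world point X has camera coordinates R X + t. Camera axes: x right, y down, z forward; pixel columns grow to the right and rows downward; lengths in mm; the calibration is good to about 2 mm. A picture is of the moment at which its call begins. get_calibration takes no time and is no camera call.
- order.close_job(): hands the job in, once; it reports no verdict.
The state is a dict: "clock": time; "joint_pos": joint angles; "qd": joint speeds; "tau": joint torques, N m; "tcp_pos": TCP position; "tcp_rot": TCP orientation; "force": force on the tool from outside, world axes, zero at the start; "torque": the same for the moment, N m; "gripper_width": opening from 0.0 (shut) to 1.0 (fully open).
Only numpy, scipy, OpenCV 4.12 (cv2) and the standard library are available. Lean on these libraries where they do the work, as an engineer would, in place of code of your own. Each camera call takes 0.05 s, during which the arm holds its last target.

## Working session

There is one attempt and no reset: what is moved stays moved. The work goes in short steps, Python scripts to look and compute and a tool call to move; the robot and the scene stay as the last step left them, time stands still between calls to the robot, and variables do not carry over. Pictures are saved under pics/ and viewed, and the job is handed in when it is done.

Besides the shell and the picture viewer there is one more tool, called after ">>>" as name([rows], argument=value, ...), one row to a line, values as JSON. send_rows: Moves the arm, as the interface text tells. Its arguments: {"type":"object","properties":{"motion":{"type":"array"},"squeeze":{"type":"number"}},"required":["motion"]}

```bash
mkdir -p pics; python3 - <<'E'
from cell import status, optics, bot
import cv2
print(status.sense()); print(bot.grip_depth)
for n in ("side","top"):
    c=optics.get_calibration(n); print(n,c)
    cv2.imwrite(f"pics/{n}0.png",optics.grab_frame(n)[:,:,::-1])
E
```

```text
{'clock': 0.0, 'joint_pos': array([ 1.15050578e+00,  4.94198656e-01,  1.34612860e+00, -2.55965086e-05,
        1.30248267e+00, -9.54792571e-02]), 'qd': array([ 0.00028135, -0.00081818,  0.00036494,  0.00049068,  0.00180074,
       -0.00220459]), 'tau': array([ 3.42959265e-04, -8.82097149e+01, -3.83879149e+01, -1.67255653e-04,
        9.70570254e-03,  4.87800776e-05]), 'tcp_pos': array([199.30372037, 591.99728784, 230.69148429]), 'tcp_rot': array([-5.07915512e-01, -3.09997132e+00,  1.85856827e-03]), 'force': array([-0.75968333, -0.01549653, -0.03697823]), 'torque': array([-0.03725878,  0.03561329, -0.02399162]), 'gripper_width': 1.0037755192817042}
-18.700000000000003
side {'fx': 567.9710084722561, 'fy': 567.9710084722561, 'cx': 325.7675990979958, 'cy': 237.06813388303704, 'R': array([[ 9.65574528e-01, -2.60125283e-01, -8.17626602e-04],
       [-1.31758606e-01, -4.86367634e-01, -8.63762812e-01],
       [ 2.24288878e-01,  8.34135098e-01, -5.03897943e-01]]), 't': array([-566.32557183,  151.12062461, 1597.46692536])}
top {'fx': 546.9615501894132, 'fy': 546.9615501894132, 'cx': 321.3046406000844, 'cy': 228.8200713514078, 'R': array([[ 0.02127801, -0.99953781,  0.02171196],
       [-0.98707749, -0.02445281, -0.15836697],
       [ 0.15882469, -0.01806165, -0.98714158]]), 't': array([-101.44609179,  579.29800796, 1353.0856679 ])}
```

View pics/side0.png

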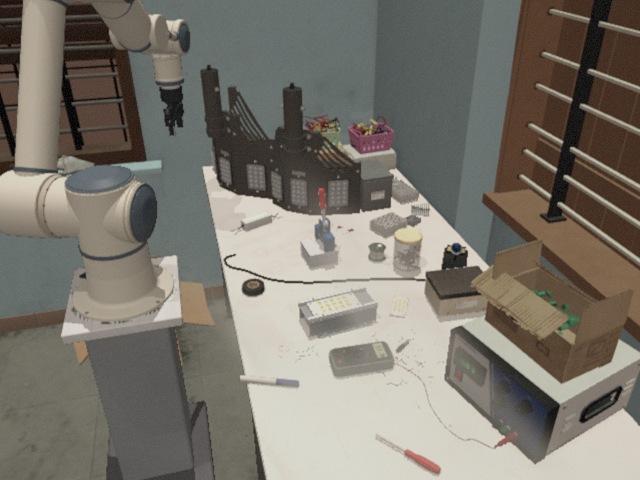

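View pics/top0.png

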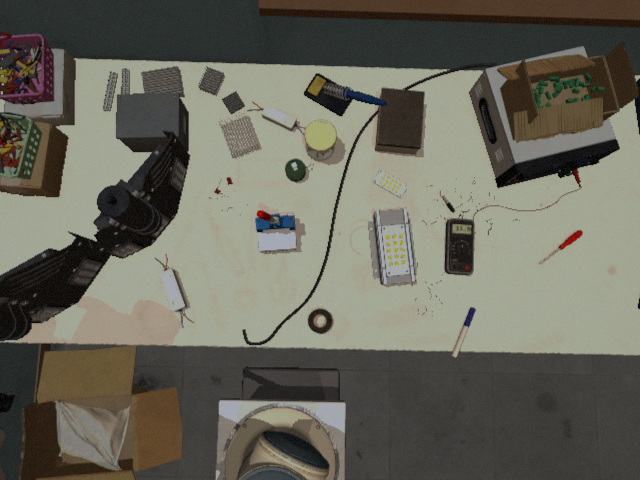

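The side view shows the tray at about (338,312) and the clamp at about (322,245). In the top view the tray is at about (394,247), and the clamp is at about (276,232) with its red lever knob at (263,215). I'll enlarge both areas.

```bash
python3 - <<'E'
import cv2,numpy as np
t=cv2.imread('pics/top0.png'); s=cv2.imread('pics/side0.png')
a=cv2.resize(t[190:300,350:430],None,fx=5,fy=5,interpolation=cv2.INTER_CUBIC)
b=cv2.resize(t[190:300,245:315],None,fx=5,fy=5,interpolation=cv2.INTER_CUBIC)
cv2.imwrite('pics/z_top.png',np.hstack([a,b]))
a=cv2.resize(s[275:345,290:390],None,fx=4,fy=4,interpolation=cv2.INTER_CUBIC)
b=cv2.resize(s[180:275,290:390],None,fx=4,fy=4,interpolation=cv2.INTER_CUBIC)
h=np.zeros((380,800,3),np.uint8);h[:280,:400]=a;h[:,400:]=b
cv2.imwrite('pics/z_side.png',h)
E
```

```text
(no output)
```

View pics/z_top.png

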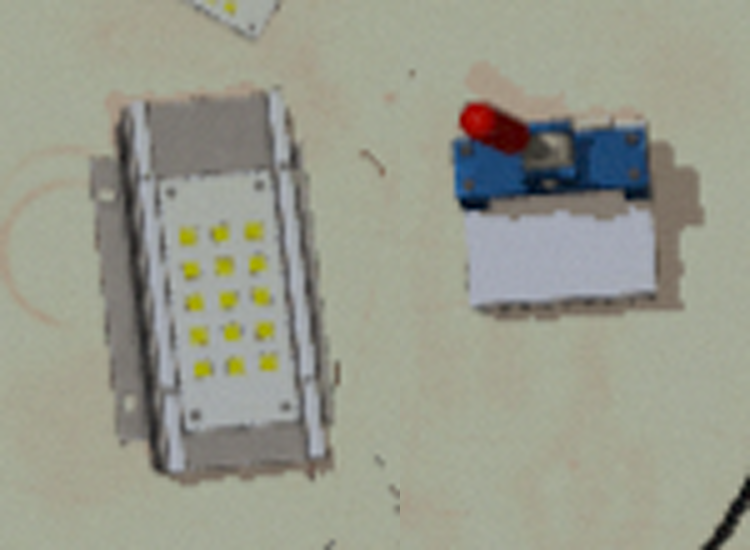

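View pics/z_side.png

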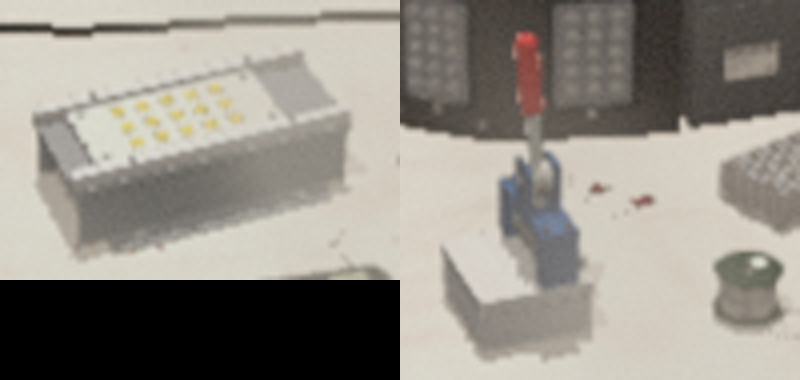

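```bash
cat > h.py <<'E'
import numpy as np,cv2
from cell import optics,status
def ray(n,uv,z):
    c=optics.get_calibration(n);R=c['R'];o=-R.T@c['t']
    uv=np.atleast_2d(uv).astype(float)
    d=np.c_[(uv[:,0]-c['cx'])/c['fx'],(uv[:,1]-c['cy'])/c['fy'],np.ones(len(uv))]@R
    return o+d*((z-o[2])/d[:,2])[:,None]
def proj(n,P):
    c=optics.get_calibration(n);p=np.atleast_2d(P)@c['R'].T+c['t']
    return np.c_[p[:,0]/p[:,2]*c['fx']+c['cx'],p[:,1]/p[:,2]*c['fy']+c['cy']]
def lineang(P):
    v=P[1]-P[0];return np.degrees(np.arctan2(v[1],v[0]))
E
python3 - <<'E'
from h import *
np.set_printoptions(precision=1,suppress=True)
t=cv2.imread('pics/top0.png').astype(int); s=cv2.imread('pics/side0.png').astype(int)
def yel(im,x0,x1,y0,y1,th):
    m=np.zeros(im.shape[:2],np.uint8); r=im[y0:y1,x0:x1]
    m[y0:y1,x0:x1]=((r[...,2]-r[...,0]>th)).astype(np.uint8)
    return m
for n,im,b in(('top',t,(380,410,225,275)),('side',s,(300,375,285,320))):
    m=yel(im,*b,70); k,l,st,ce=cv2.connectedComponentsWithStats(m)
    c=ce[1:][st[1:,4]>3]; print(n,len(c)); P=ray(n,c,51.5)
    w=st[1:,4][st[1:,4]>3]
    ys,xs=np.nonzero(m); A=ray(n,np.c_[xs,ys],51.5)
    q=cv2.minAreaRect(A[:,:2].astype(np.float32)); print(P.mean(0),A.mean(0),q)
# top manual
Z=lambda u,v:(350+(u)/5-.4,190+v/5-.4)
print('plate',ray('top',[Z(155,180),Z(273,170),Z(300,415),Z(184,432)],51))
print('rails outer: rearL,rearR,frontR,frontL',ray('top',[Z(130,103),Z(283,90),Z(325,455),Z(165,470)],55))
print('inner rail',ray('top',[Z(150,103),Z(270,93),Z(308,458),Z(184,468)],55))
B=lambda u,v:(245+(u-400)/5-.4,190+v/5-.4)
print('bed FL,FR,',ray('top',[B(471,305),B(655,291)],45), 'sides back', ray('top',[B(466,213),B(652,212)],45))
print('beam FL FR BL BR z~95?',ray('top',[B(460,203),B(650,195),B(454,140),B(647,122)],95))
S=lambda u,v:(290+(u-400)/4-.4,180+v/4-.4)
print('side bed FL,FR,', ray('side',[S(442,247),S(493,315),S(590,285)],45))
E
```

```text
top 15
[ 532.  -277.    51.5] [ 532.5 -277.2   51.5] ((532.3540649414062, -276.9226379394531), (74.75767517089844, 41.5154914855957), 7.2415080070495605)
side 1
[ 498.1 -261.4   51.5] [ 528.1 -275.8   51.5] ((533.2949829101562, -275.08575439453125), (71.19287872314453, 38.639129638671875), 6.144118785858154)
plate [[ 593.  -239.7   51. ]
 [ 599.7 -300.4   51. ]
 [ 474.3 -313.8   51. ]
 [ 464.3 -254.9   51. ]]
rails outer: rearL,rearR,frontR,frontL [[ 632.1 -226.2   55. ]
 [ 640.9 -305.    55. ]
 [ 454.1 -325.6   55. ]
 [ 444.7 -244.9   55. ]]
inner rail [[ 632.3 -236.5   55. ]
 [ 639.1 -298.3   55. ]
 [ 452.4 -317.    55. ]
 [ 445.9 -254.4   55. ]]
bed FL,FR, [[521.9  69.5  45. ]
 [531.3 -23.7  45. ]] sides back [[569.1  74.   45. ]
 [571.9 -21.   45. ]]
beam FL FR BL BR z~95? [[566.4  72.2  95. ]
 [572.7 -21.3  95. ]
 [597.9  76.4  95. ]
 [609.3 -18.7  95. ]]
side bed FL,FR, [[521.8  62.4  45. ]
 [536.1 -42.3  45. ]
 [616.  -20.7  45. ]]
```

Poses measured with the top camera:
- **Tray:** centre about (543,-275), yaw about 6.4°.
- **Plate:** centre about (532,-277).
- **Clamp:** bed front middle about (527,23), yaw about 6°.

Next I'll work out the moves.

```bash
cat >> h.py <<'E'
from scipy.spatial.transform import Rotation as Ro
np.set_printoptions(precision=4,suppress=True)
def Rt(yaw):  # tool down, tool y at angle yaw(deg) in world
    y=np.array([np.cos(np.radians(yaw)),np.sin(np.radians(yaw)),0]);z=np.array([0,0,-1.]);x=np.cross(y,z)
    return Ro.from_matrix(np.c_[x,y,z])
def delta(pos,yaw,R=None):
    s=status.sense();R0=Ro.from_rotvec(s['tcp_rot']);R=R or Rt(yaw)
    return (R0.inv().apply(np.array(pos)-s['tcp_pos'])/1000).round(4),(R0.inv()*R).as_rotvec().round(4)
def st():
    s=status.sense();print('t',s['clock'],'p',s['tcp_pos'].round(1),'yaw',np.degrees(np.arctan2(*Ro.from_rotvec(s['tcp_rot']).as_matrix()[[1,0],1])).round(2),'F',s['force'].round(1),'w',round(s['gripper_width'],3),'q',s['joint_pos'].round(2))
E
python3 - <<'E'
from h import *
st()
for p in [(300,350,300),(450,0,300),(617,-267.5,200)]: print(delta(p,96.4))
E
```

```text
t 0.1 p [199.3 592.  230.8] yaw 71.39 F [-0.7 -0.3  0.2] w 0.996 q [ 1.15  0.49  1.35 -0.    1.3  -0.1 ]
(array([-0.1727, -0.1973, -0.069 ]), array([-0.001 , -0.0003, -0.4364]))
(array([-0.4265, -0.4812, -0.0687]), array([-0.001 , -0.0003, -0.4364]))
(array([-0.6701, -0.6813,  0.0315]), array([-0.001 , -0.0003, -0.4364]))
```

>>> send_rows([
  [[-0.03,-0.035,-0.05],[0,0,-0.1],0],
  [[-0.06,-0.07,-0.069],[0,0,-0.2],0],
  [[-0.09,-0.105,-0.069],[0,0,-0.3],0],
  [[-0.12,-0.14,-0.069],[0,0,-0.4],0],
  [[-0.15,-0.17,-0.069],[0,0,-0.4364],0],
  [[-0.18,-0.205,-0.069],[0,0,-0.4364],0],
  [[-0.21,-0.24,-0.069],[0,0,-0.4364],0],
  [[-0.24,-0.27,-0.069],[0,0,-0.4364],0],
], squeeze=60)

```text
clock: 0.9
tcp_pos: [340.6, 257.6, 300.0]
tcp_rot: [0.175, -3.136, 0.002]
force: [0.4, 0.1, 0.3]
gripper_width: -0.001
```

```bash
python3 -c "
from h import *
st()
for p in [(450,0,300),(617,-267.5,200)]: print(delta(p,96.4))"
```

```text
t 0.9 p [340.6 257.6 300. ] yaw 96.4 F [0.4 0.1 0.3] w -0.001 q [ 0.51  0.14  1.69 -0.    1.31 -1.17]
(array([-0.08  , -0.2682,  0.0002]), array([-0.0012, -0.0008, -0.    ]))
(array([-0.2163, -0.5525,  0.1004]), array([-0.0012, -0.0008, -0.    ]))
```

>>> send_rows([
  [[-0.013,-0.045,0],[0,0,0],0],
  [[-0.026,-0.09,0],[0,0,0],0],
  [[-0.04,-0.135,0],[0,0,0],0],
  [[-0.053,-0.18,0],[0,0,0],0],
  [[-0.066,-0.225,0],[0,0,0],0],
  [[-0.08,-0.27,0],[0,0,0],0],
  [[-0.1,-0.31,0.01],[0,0,0],0],
  [[-0.12,-0.35,0.02],[0,0,0],0],
])

```text
clock: 1.7
tcp_pos: [499.4, -78.9, 280.1]
tcp_rot: [0.174, -3.136, 0.002]
force: [1.7, 1.3, 0.0]
gripper_width: 0.0
```

>>> send_rows([
  [[-0.019,-0.041,0.015],[0,0,0],0],
  [[-0.038,-0.082,0.03],[0,0,0],0],
  [[-0.057,-0.123,0.045],[0,0,0],0],
  [[-0.076,-0.163,0.06],[0,0,0],0],
  [[-0.096,-0.2025,0.08],[0,0,0],0],
  [[-0.096,-0.2025,0.08],[0,0,0],0],
])

```text
clock: 2.3
tcp_pos: [617.8, -273.5, 196.2]
tcp_rot: [0.17, -3.134, 0.0]
force: [-0.7, 0.3, -0.0]
gripper_width: -0.001
```

```bash
python3 -c "
from h import *
st()
print(delta((617,-267.5,49),96.4))"
```

```text
t 2.3 p [ 617.8 -273.5  196.2] yaw 96.2 F [-0.7  0.3 -0. ] w -0.001 q [-0.5   0.6   1.25 -0.    1.3  -2.18]
(array([-0.0003,  0.006 ,  0.1472]), array([ 0.    , -0.0033, -0.0035]))
```

>>> send_rows([
  [[0,0.006,0.03],[0,-0.003,-0.0035],0],
  [[0,0.006,0.06],[0,-0.003,-0.0035],0],
  [[0,0.006,0.09],[0,-0.003,-0.0035],0],
  [[0,0.006,0.11],[0,-0.003,-0.0035],0],
  [[0,0.006,0.11],[0,-0.003,-0.0035],0],
])

```text
clock: 2.8
tcp_pos: [615.0, -266.3, 83.3]
tcp_rot: [0.175, -3.132, -0.005]
force: [-0.2, 0.2, 0.1]
gripper_width: -0.002
```

```bash
python3 - <<'E'
from h import *
st()
print(delta((617,-267.5,48),96.4), proj('top',status.sense()['tcp_pos']),proj('side',status.sense()['tcp_pos']))
t=optics.grab_frame('top')[:,:,::-1]; s=optics.grab_frame('side')[:,:,::-1]
cv2.imwrite('pics/top1.png',t)
a=cv2.resize(t[190:300,350:430],None,fx=5,fy=5,interpolation=cv2.INTER_CUBIC)
b=cv2.resize(s[235:345,290:380],None,fx=4.4,fy=5,interpolation=cv2.INTER_CUBIC)
cv2.imwrite('pics/z1.png',np.hstack([a,b]))
E
```

```text
t 2.8 p [ 615.  -266.3   83.3] yaw 96.41 F [-0.2  0.2  0.1] w -0.002 q [-0.5   0.71  1.36 -0.    1.07 -2.18]
(array([-0.002 , -0.0015,  0.0353]), array([ 0.0031, -0.0046,  0.0001])) [[392.8468 215.1099]] [[363.0931 286.3357]]
```

View pics/z1.png

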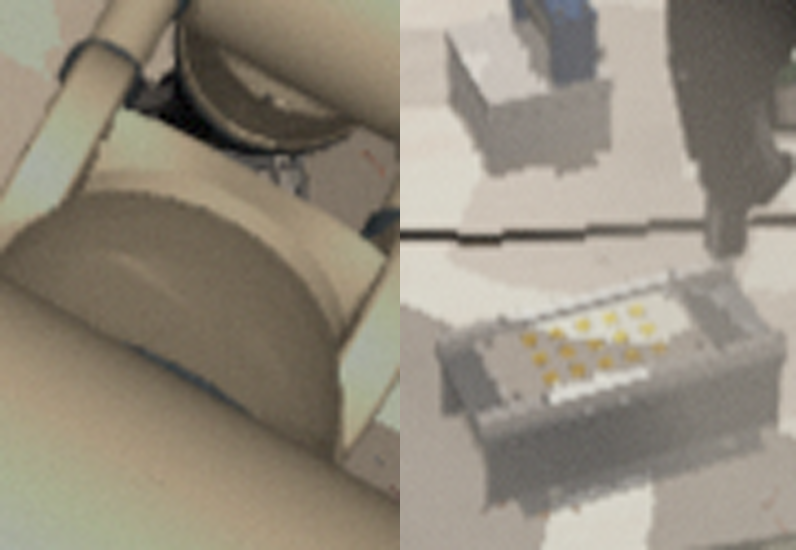

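>>> send_rows([
  [[-0.003,-0.0015,0.012],[0.003,-0.0046,0],0],
  [[-0.003,-0.0015,0.024],[0.003,-0.0046,0],0],
  [[-0.003,-0.0015,0.032],[0.003,-0.0046,0],0],
  [[-0.003,-0.0015,0.035],[0.003,-0.0046,0],0],
  [[-0.003,-0.0015,0.035],[0.003,-0.0046,0],0],
])

```text
clock: 3.4
tcp_pos: [619.6, -268.3, 51.0]
tcp_rot: [-0.175, 3.133, -0.003]
force: [0.7, -0.1, 0.4]
gripper_width: 0.001
```

```bash
python3 - <<'E'
from h import *
st()
e=np.array([.9938,.1115]);
for d in (85,20,6): 
  # tool center relative plate init centre along e
  print(d,delta((*(np.array([532.4,-277])+e*(d)),48),96.4))
s=optics.grab_frame('side')[:,:,::-1]
cv2.imwrite('pics/z2.png',cv2.resize(s[265:345,290:390],None,fx=7,fy=7,interpolation=cv2.INTER_CUBIC))
E
```

```text
t 3.4 p [ 619.6 -268.3   51. ] yaw 96.41 F [ 0.7 -0.1  0.4] w 0.001 q [-0.5   0.76  1.38  0.    1.   -2.18]
85 (array([0.0027, 0.0011, 0.003 ]), array([-0.0021,  0.0032,  0.0001]))
20 (array([0.0677, 0.0011, 0.0028]), array([-0.0021,  0.0032,  0.0001]))
6 (array([0.0817, 0.0011, 0.0027]), array([-0.0021,  0.0032,  0.0001]))
```

View pics/z2.png

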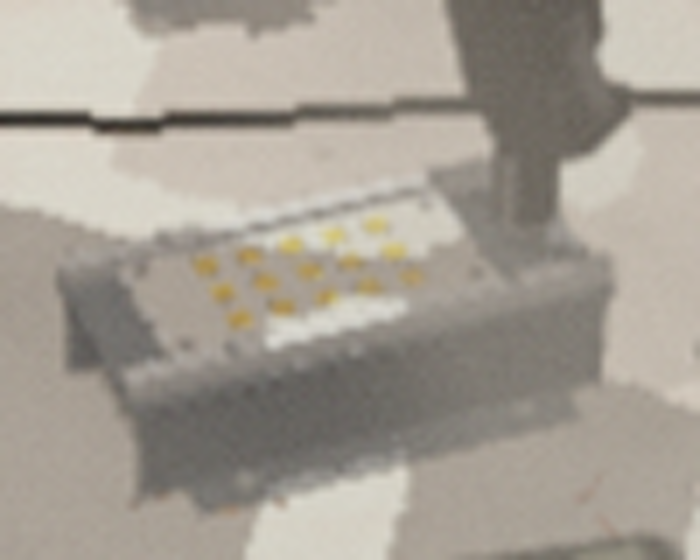

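>>> send_rows([
  [[0.001,0.001,0.003],[-0.002,0.003,0],0],
  [[0.003,0.001,0.004],[-0.002,0.003,0],0],
  [[0.01,0.001,0.004],[-0.002,0.003,0],0],
  [[0.018,0.001,0.004],[-0.002,0.003,0],0],
  [[0.026,0.001,0.004],[-0.002,0.003,0],0],
  [[0.034,0.001,0.004],[-0.002,0.003,0],0],
  [[0.042,0.001,0.004],[-0.002,0.003,0],0],
  [[0.05,0.001,0.004],[-0.002,0.003,0],0],
])

```text
clock: 4.25
tcp_pos: [569.4, -273.2, 47.4]
tcp_rot: [-0.175, 3.136, -0.001]
force: [1.1, 1.4, 0.5]
gripper_width: 0.004
```

```bash
python3 - <<'E'
from h import *
st()
e=np.array([.9938,.1115]);
for d in (20,9): 
  print(d,delta((*(np.array([532.4,-277])+e*(d)),47.5),96.4))
s=optics.grab_frame('side')[:,:,::-1]
cv2.imwrite('pics/z3.png',cv2.resize(s[265:345,290:390],None,fx=7,fy=7,interpolation=cv2.INTER_CUBIC))
E
```

```text
t 4.25 p [ 569.4 -273.2   47.4] yaw 96.4 F [1.1 1.4 0.5] w 0.004 q [-0.54  0.71  1.5   0.    0.93 -2.22]
20 (array([ 0.0172,  0.0004, -0.0001]), array([-0.0007,  0.001 ,  0.    ]))
9 (array([ 0.0282,  0.0004, -0.0001]), array([-0.0007,  0.001 ,  0.    ]))
```

View pics/z3.png

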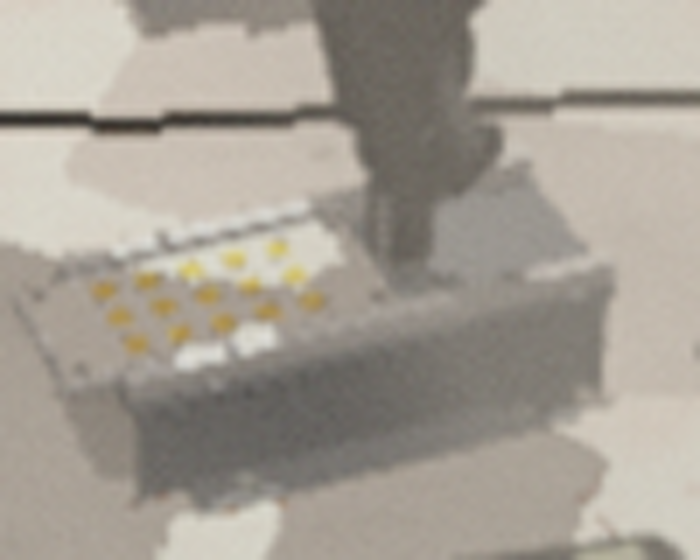

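>>> send_rows([
  [[0.007,0.0005,0],[0,0,0],0],
  [[0.014,0.0005,0],[0,0,0],0],
  [[0.021,0.0005,0],[0,0,0],0],
  [[0.026,0.0005,0],[0,0,0],0],
  [[0.028,0.0005,0],[0,0,0],0],
  [[0.028,0.0005,0],[0,0,0],0],
])

```text
clock: 4.9
tcp_pos: [540.1, -275.8, 47.3]
tcp_rot: [0.175, -3.137, 0.0]
force: [0.4, 0.6, -0.2]
gripper_width: 0.003
```

```bash
python3 - <<'E'
from h import *
st()
s=optics.grab_frame('side')[:,:,::-1]
cv2.imwrite('pics/side4.png',s)
cv2.imwrite('pics/z4.png',cv2.resize(s[265:345,280:380],None,fx=7,fy=7,interpolation=cv2.INTER_CUBIC))
E
```

```text
t 4.9 p [ 540.1 -275.8   47.3] yaw 96.38 F [ 0.4  0.6 -0.2] w 0.003 q [-0.57  0.69  1.56 -0.    0.89 -2.25]
```

View pics/z4.png

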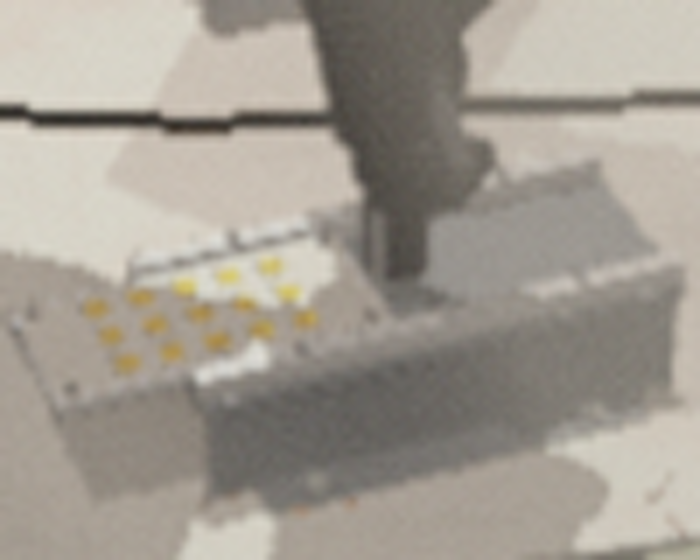

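>>> send_rows([
  [[0,0,-0.03],[0,0,0],0],
  [[0,0,-0.07],[0,0,0],0],
  [[0,0,-0.11],[0,0,0],0.5],
  [[0.04,0,-0.12],[0,0,0],1],
  [[0.08,0,-0.12],[0,0,0],1],
  [[0.115,0,-0.12],[0,0,0],1],
  [[0.115,0,-0.12],[0,0,0],1],
  [[0.115,0,-0.12],[0,0,0],1],
])

```text
clock: 5.75
tcp_pos: [425.9, -288.8, 167.6]
tcp_rot: [-0.173, 3.137, -0.0]
force: [0.5, -0.7, 0.4]
gripper_width: 0.994
```

```bash
python3 - <<'E'
from h import *
st()
s=optics.grab_frame('side')[:,:,::-1];t=optics.grab_frame('top')[:,:,::-1]
cv2.imwrite('pics/side5.png',s);cv2.imwrite('pics/top5.png',t)
a=cv2.resize(t[190:310,350:430],None,fx=5,fy=5,interpolation=cv2.INTER_CUBIC)
b=cv2.resize(s[225:345,280:380],None,fx=4,fy=5,interpolation=cv2.INTER_CUBIC)
cv2.imwrite('pics/z5.png',np.hstack([a,b]))
m=np.zeros((480,640),np.uint8);r=s[285:330,290:345].astype(int);m[285:330,290:345]=r[...,2]-r[...,0]>55
k,l,q,ce=cv2.connectedComponentsWithStats(m);print(k,[ (c.round(1),a[4]) for c,a in zip(ce[1:],q[1:])]);ys,xs=np.nonzero(m);A=ray('side',np.c_[xs,ys],51.5);print(A.mean(0),cv2.minAreaRect(A[:,:2].astype(np.float32)))
E
```

```text
t 5.75 p [ 425.9 -288.8  167.6] yaw 96.33 F [ 0.5 -0.7  0.4] w 0.994 q [-0.71  0.42  1.69 -0.    1.03 -2.39]
16 [(array([312.3, 304. ]), np.int32(7)), (array([318. , 302.5]), np.int32(6)), (array([306. , 305.5]), np.int32(6)), (array([300., 307.]), np.int32(3)), (array([314.5, 307.7]), np.int32(6)), (array([321. , 306.5]), np.int32(6)), (array([293.2, 308.6]), np.int32(5)), (array([308. , 309.5]), np.int32(6)), (array([323.1, 310.1]), np.int32(8)), (array([302. , 310.8]), np.int32(4)), (array([317. , 311.5]), np.int32(6)), (array([295.5, 312.5]), np.int32(4)), (array([310.5, 313.3]), np.int32(6)), (array([304.2, 314.6]), np.int32(5)), (array([297.8, 316.4]), np.int32(5))]
[ 468.1996 -283.2448   51.5   ] ((464.2401428222656, -283.3246765136719), (75.0368881225586, 42.727962493896484), 7.283374786376953)
```

View pics/z5.png

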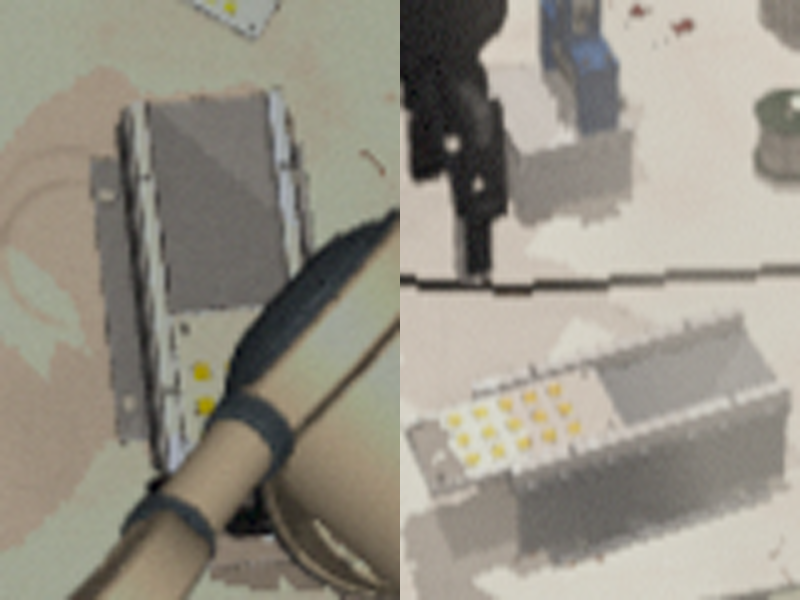

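```bash
python3 - <<'E'
from h import *
print(ray('top',[(350+168/5-.4,190+318/5-.4),(350+240/5-.4,190+309/5-.4)],51))
print(delta((424.0,-289,24),96.4))
E
```

```text
[[ 522.0368 -246.6526   51.    ]
 [ 527.5168 -283.3646   51.    ]]
(array([0.003 , 0.0002, 0.1434]), array([-0.0006,  0.0004, -0.    ]))
```

>>> send_rows([
  [[0.0045,0,0.03],[0,0,0],1],
  [[0.0045,0,0.065],[0,0,0],1],
  [[0.0045,0,0.095],[0,0,0],1],
  [[0.0045,0,0.115],[0,0,0],1],
  [[0.0045,0,0.13],[0,0,0],1],
  [[0.0045,0,0.14],[0,0,0],1],
  [[0.0045,0,0.1434],[0,0,0],1],
  [[0.0045,0,0.1434],[0,0,0],1],
])

```text
clock: 6.65
tcp_pos: [422.9, -289.3, 23.8]
tcp_rot: [-0.176, 3.136, -0.001]
force: [0.2, 0.9, -0.9]
gripper_width: 0.998
```

```bash
python3 - <<'E'
from h import *
st()
s=optics.grab_frame('side')[:,:,::-1];t=optics.grab_frame('top')[:,:,::-1]
a=cv2.resize(t[190:310,350:430],None,fx=5,fy=5,interpolation=cv2.INTER_CUBIC)
b=cv2.resize(s[225:345,280:380],None,fx=4,fy=5,interpolation=cv2.INTER_CUBIC)
cv2.imwrite('pics/z6.png',np.hstack([a,b]))
E
```

```text
t 6.65 p [ 422.9 -289.3   23.8] yaw 96.42 F [ 0.2  0.9 -0.9] w 0.998 q [-0.72  0.65  1.82 -0.    0.68 -2.4 ]
```

View pics/z6.png

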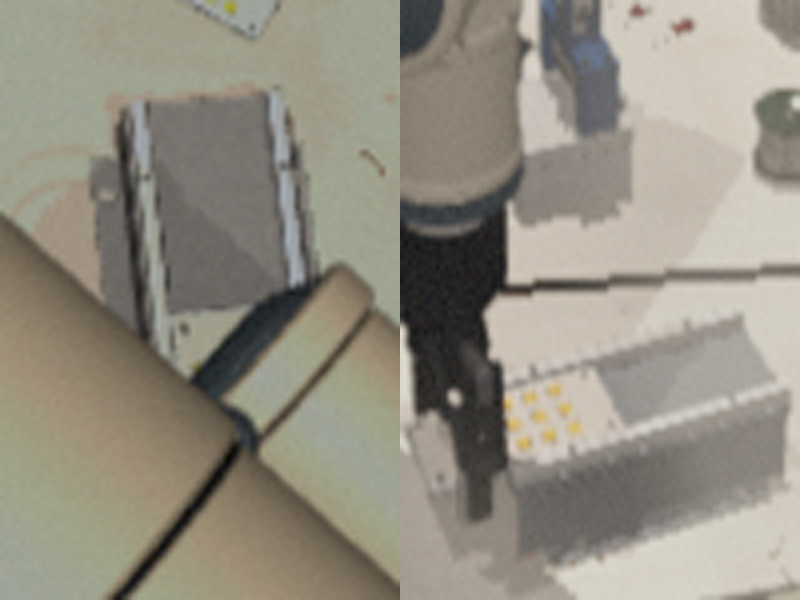

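Fingers straddle the overhanging end (side zoom about 480,450) and are clear of the tray front. I'll close with a moderate squeeze.

>>> send_rows([
  [[0,0,0],[0,0,0],0.8],
  [[0,0,0],[0,0,0],0.7],
  [[0,0,0],[0,0,0],0.6],
  [[0,0,0],[0,0,0],0.5],
  [[0,0,0],[0,0,0],0.5],
  [[0,0,0],[0,0,0],0.5],
  [[0,0,0],[0,0,0],0.5],
], squeeze=60)

```text
clock: 7.45
tcp_pos: [423.3, -289.9, 25.0]
tcp_rot: [-0.175, 3.135, -0.003]
force: [-0.1, 0.1, 6.5]
gripper_width: 0.691
```

```bash
python3 - <<'E'
from h import *
st()
E
```

```text
t 7.45 p [ 423.3 -289.9   25. ] yaw 96.41 F [-0.1  0.1  6.5] w 0.691 q [-0.72  0.65  1.82 -0.    0.68 -2.4 ]
```

>>> send_rows([
  [[0,0,0],[0,0,0],0.5],
  [[0,0,-0.006],[0,0,0],0.5],
  [[0,0,-0.015],[0,0,0],0.5],
  [[0,0,-0.03],[0,0,0],0.5],
  [[0,0,-0.045],[0,0,0],0.5],
  [[0,0,-0.06],[0,0,0],0.5],
  [[0,0,-0.06],[0,0,0],0.5],
], squeeze=90)

```text
clock: 8.15
tcp_pos: [424.0, -290.5, 87.1]
tcp_rot: [-0.175, 3.132, -0.007]
force: [-0.2, -0.8, -1.7]
gripper_width: 0.673
```

```bash
python3 - <<'E'
from h import *
st()
s=optics.grab_frame('side')[:,:,::-1];t=optics.grab_frame('top')[:,:,::-1]
a=cv2.resize(t[190:310,350:430],None,fx=5,fy=5,interpolation=cv2.INTER_CUBIC)
b=cv2.resize(s[225:345,280:380],None,fx=4,fy=5,interpolation=cv2.INTER_CUBIC)
cv2.imwrite('pics/z7.png',np.hstack([a,b]))
E
```

```text
t 8.15 p [ 424.  -290.5   87.1] yaw 96.41 F [-0.2 -0.8 -1.7] w 0.673 q [-0.72  0.54  1.78 -0.    0.82 -2.4 ]
```

View pics/z7.png

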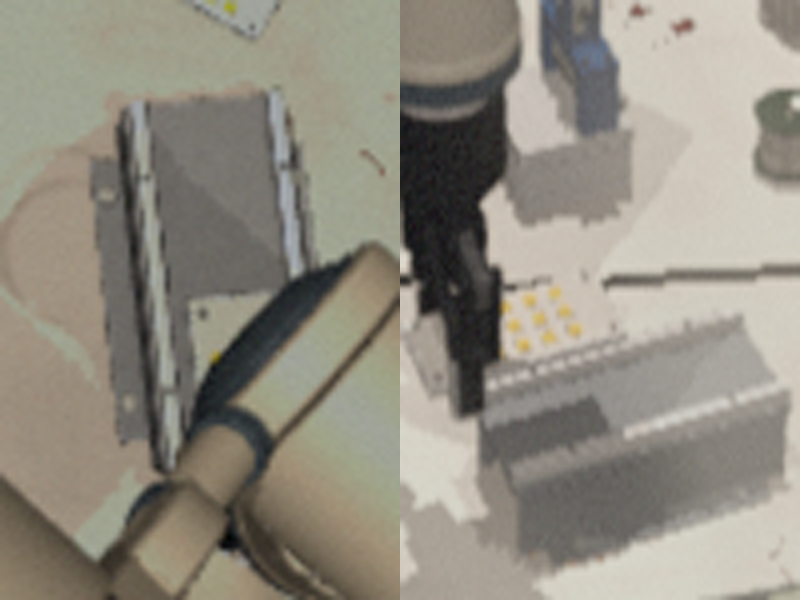

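```bash
python3 - <<'E'
from h import *
t=cv2.imread('pics/top0.png'); 
r=t[225:258,252:304].astype(int)
m=((r[...,0]-r[...,2]>5)&(r[...,0]>130)&(r[...,2]>110)).astype(np.uint8)
for row in m: print(''.join('#' if v else '.' for v in row))
# subpixel edges: left/right per row, using b-r profile
bl=t[...,0].astype(float)-t[...,2]
b2=(t.astype(int)); 
rr=((b2[...,0]-b2[...,2]>50)&(b2[...,0]>60)).astype(np.uint8); ys,xs=np.nonzero(rr[200:240,245:305]);h=cv2.minAreaRect(np.c_[xs+245,ys+200].astype(np.float32)); print('blue',h)
P=ray('top',cv2.boxPoints(h),90);print(P)
E
```

```text
....................................................
....................................................
....................................................
....................................................
....................................................
....................................................
.......................................#............
.......##...............##.............###..........
......########...##############.....#######.........
......#####################################.........
......#####################################.........
......######################################........
......######################################........
......######################################........
.......#####################################........
.......#####################################........
.......#####################################........
.......#####################################........
.......#####################################........
.......#####################################........
.......#################################
[... 176 characters left out ...]
...#################............................
.......###..........................................
....................................................
....................................................
....................................................
....................................................
....................................................
....................................................
....................................................
blue ((274.46466064453125, 221.4690399169922), (13.370319366455078, 37.71627426147461), 86.18592071533203)
[[602.6473  77.5505  90.    ]
 [611.3553 -15.6209  90.    ]
 [577.77   -18.8171  90.    ]
 [569.171   74.0012  90.    ]]
```

```bash
python3 - <<'E'
from h import *
t=cv2.imread('pics/top0.png').astype(float)
g=t[...,0]-t[...,2]  # bluish bed vs beige
g=cv2.GaussianBlur(g,(3,3),0)
def edge(prof,a):  # half crossing
    lo,hi=prof.min(),prof.max();th=(lo+hi)/2
    i=np.nonzero((prof[:-1]-th)*(prof[1:]-th)<=0)[0]
    i=i[-1] if a else i[0]
    return i+(prof[i]-th)/(prof[i]-prof[i+1])
def fit(P):
    vx,vy,x0,y0=cv2.fitLine(P.astype(np.float32),cv2.DIST_HUBER,0,.01,.01).ravel();a=np.degrees(np.arctan2(vy,vx));return a,(x0,y0)
F=ray('top',[(c,240+edge(g[240:257,c],1)) for c in range(262,294)],45)[:,:2]
L=ray('top',[(250+edge(g[r,250:266],0),r) for r in range(236,248)],45)[:,:2]
Rr=ray('top',[(288+edge(g[r,288:304],1),r) for r in range(236,246)],45)[:,:2]
for n,P in(('front',F),('left',L),('right',Rr)): print(n,fit(P))
print(L[[0,-1]],Rr[[0,-1]])
print(t[244:256,275].astype(int).tolist())
E
```

```text
front (np.float32(-84.96749), (np.float32(524.7861), np.float32(28.49465)))
left (np.float32(6.7687716), (np.float32(546.93134), np.float32(72.73389)))
right (np.float32(2.972754), (np.float32(550.02246), np.float32(-22.772518)))
[[559.2515  74.4221]
 [531.027   71.5203]] [[561.612  -21.9983]
 [538.4434 -23.2379]]
[[180, 167, 164], [183, 168, 165], [179, 168, 162], [181, 169, 161], [181, 170, 165], [158, 153, 149], [110, 113, 114], [83, 92, 99], [92, 104, 114], [96, 110, 121], [135, 152, 153], [149, 168, 165]]
```

```bash
python3 - <<'E'
from h import *
st();print(delta((395,10.5,87),95.4))
E
```

```text
t 8.25 p [ 423.2 -289.9   85.3] yaw 96.41 F [-0.1  0.6 -1.2] w 0.679 q [-0.72  0.54  1.78 -0.    0.82 -2.4 ]
(array([-0.0055,  0.3016, -0.0025]), array([-0.0026,  0.0024,  0.0176]))
```

>>> send_rows([
  [[0,0.02,-0.003],[0,0,0.003],0.5],
  [[0,0.06,-0.003],[-0.002,0.002,0.006],0.5],
  [[-0.002,0.1,-0.003],[-0.002,0.002,0.01],0.5],
  [[-0.003,0.14,-0.003],[-0.002,0.002,0.013],0.5],
  [[-0.004,0.18,-0.003],[-0.002,0.002,0.0176],0.5],
  [[-0.005,0.22,-0.003],[-0.002,0.002,0.0176],0.5],
  [[-0.0055,0.26,-0.003],[-0.002,0.002,0.0176],0.5],
  [[-0.0055,0.29,-0.003],[-0.002,0.002,0.0176],0.5],
])

```text
clock: 9.05
tcp_pos: [395.2, 0.9, 87.0]
tcp_rot: [0.149, -3.137, 0.0]
force: [-0.3, -0.2, -1.6]
gripper_width: 0.673
```

```bash
python3 - <<'E'
from h import *
st();print(delta((395,10.5,45),95.4))
E
```

```text
t 9.05 p [395.2   0.9  87. ] yaw 95.43 F [-0.3 -0.2 -1.6] w 0.673 q [-0.15  0.43  2.05 -0.    0.66 -1.81]
(array([-0.0007,  0.0096,  0.042 ]), array([-0.0002, -0.001 ,  0.0005]))
```

>>> send_rows([
  [[0,0.006,0.01],[0,-0.001,0],0.5],
  [[0,0.0096,0.025],[0,-0.001,0],0.5],
  [[0,0.0096,0.04],[0,-0.001,0],0.5],
  [[0,0.0096,0.05],[0,-0.001,0],0.5],
  [[0,0.0096,0.056],[0,-0.001,0],0.5],
  [[0,0.0096,0.057],[0,-0.001,0],0.5],
  [[0,0.0096,0.057],[0,-0.001,0],0.5],
])

```text
clock: 9.75
tcp_pos: [394.1, 10.4, 29.9]
tcp_rot: [0.148, -3.138, 0.0]
force: [-0.2, 0.7, -1.2]
gripper_width: 0.677
```

```bash
python3 - <<'E'
from h import *
st()
s=optics.grab_frame('side')[:,:,::-1];t=optics.grab_frame('top')[:,:,::-1]
cv2.imwrite('pics/top8.png',t);cv2.imwrite('pics/side8.png',s)
a=cv2.resize(t[195:315,245:325],None,fx=5,fy=5,interpolation=cv2.INTER_CUBIC)
b=cv2.resize(s[180:300,265:345],None,fx=5,fy=5,interpolation=cv2.INTER_CUBIC)
cv2.imwrite('pics/z8.png',np.hstack([a,b]))
E
```

```text
t 9.75 p [394.1  10.4  29.9] yaw 95.42 F [-0.2  0.7 -1.2] w 0.677 q [-0.13  0.56  2.1  -0.    0.48 -1.79]
```

View pics/z8.png

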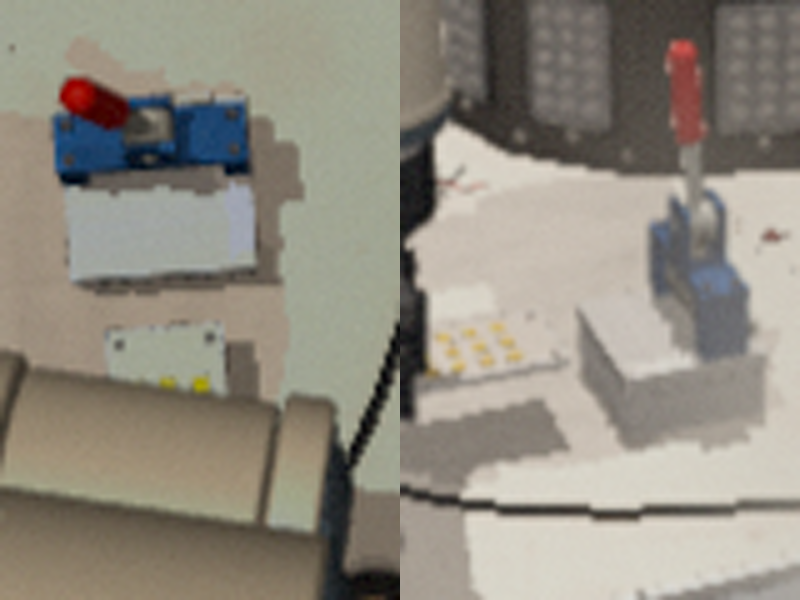

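```bash
python3 - <<'E'
from h import *
Z=lambda u,v:(245+u/5-.4,195+v/5-.4)
P=ray('top',[Z(105,331),Z(222,321),Z(109,385),Z(227,385)],55);print(P)
m=P[:2].mean(0);print('rear mid',m)
e=np.array([np.cos(np.radians(5.4)),np.sin(np.radians(5.4))]);n=np.array([-e[1],e[0]])
f=np.array([525.2,22.8]);d=m[:2]-f
print('clamp frame rear: x from front',d@e,'lat',d@n)
B=ray('top',[Z(70,283),Z(257,266)],45);print('bed front',B, lineang(B[::-1]))
# beams in this image
print(ray('top',[Z(60,180),Z(250,170)],85))
# side: plate rear corner
S=lambda u,v:(265+(u-400)/5-.4,180+v/5-.4)
print('side', ray('side',[S(568,357),S(528,312)],55))
print(ray('side',[S(577,302),S(625,378)],45))
E
```

```text
[[495.2689  50.502   55.    ]
 [501.7058  -8.1561  55.    ]
 [468.1445  47.4831  55.    ]
 [469.5077 -11.6525  55.    ]]
rear mid [498.4874  21.1729  55.    ]
clamp frame rear: x from front -26.747213420279504 lat 0.8940150426417072
bed front [[520.3078  69.9908  45.    ]
 [531.2861 -24.7072  45.    ]] 96.61277822876662
[[566.9561  73.1347  85.    ]
 [574.3183 -20.9521  85.    ]]
side [[500.4084  -7.0581  55.    ]
 [488.4168  49.9962  55.    ]]
[[523.2681  70.4569  45.    ]
 [530.9933 -22.9771  45.    ]]
```

>>> send_rows([
  [[-0.01,-0.0005,0],[0,0,0],0.5],
  [[-0.025,-0.0005,0],[0,0,0],0.5],
  [[-0.04,-0.0005,0],[0,0,0],0.5],
  [[-0.05,-0.0005,0],[0,0,0],0.5],
  [[-0.06,-0.0005,0],[0,0,0],0.5],
  [[-0.065,-0.0005,0],[0,0,0],0.5],
  [[-0.065,-0.0005,0],[0,0,0],0.5],
])

```text
clock: 10.55
tcp_pos: [459.7, 16.1, 30.3]
tcp_rot: [-0.149, 3.137, -0.0]
force: [-0.5, 0.9, -1.3]
gripper_width: 0.676
```

```bash
python3 - <<'E'
from h import *
st()
s=optics.grab_frame('side')[:,:,::-1];t=optics.grab_frame('top')[:,:,::-1]
cv2.imwrite('pics/top9.png',t);cv2.imwrite('pics/side9.png',s)
a=cv2.resize(t[195:315,245:325],None,fx=5,fy=5,interpolation=cv2.INTER_CUBIC)
b=cv2.resize(s[180:300,265:345],None,fx=5,fy=5,interpolation=cv2.INTER_CUBIC)
cv2.imwrite('pics/z9.png',np.hstack([a,b]))
E
```

```text
t 10.55 p [459.7  16.1  30.3] yaw 95.43 F [-0.5  0.9 -1.3] w 0.676 q [-0.09  0.6   1.94 -0.    0.6  -1.76]
```

View pics/z9.png

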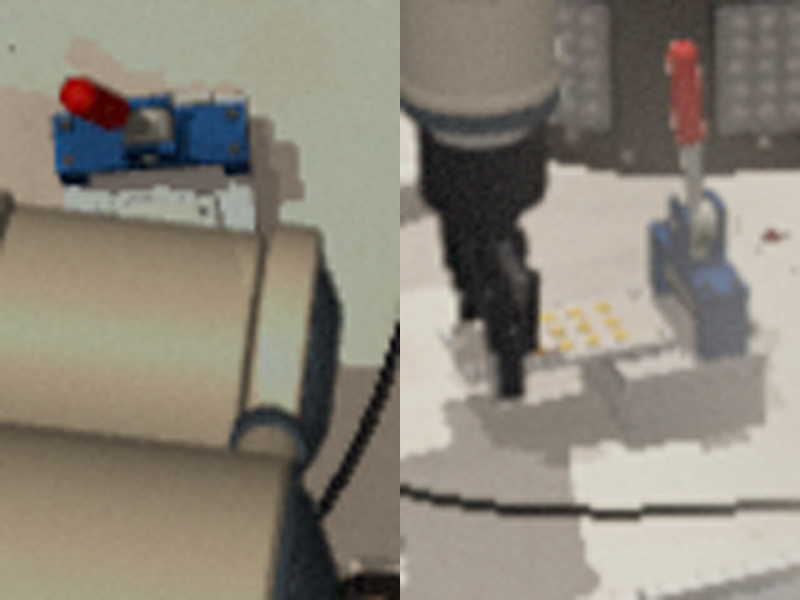

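>>> send_rows([
  [[-0.006,0,0],[0,0,0],0.5],
  [[-0.014,0,0],[0,0,0],0.5],
  [[-0.022,0,0],[0,0,0],0.5],
  [[-0.03,0,0],[0,0,0],0.5],
  [[-0.035,0,0],[0,0,0],0.5],
  [[-0.035,0,0],[0,0,0],0.5],
])

```text
clock: 11.25
tcp_pos: [494.4, 19.4, 30.2]
tcp_rot: [-0.149, 3.138, -0.0]
force: [-0.5, -0.8, -1.2]
gripper_width: 0.678
```

>>> send_rows([
  [[0,0,0.002],[0,0,0],0.5],
  [[0,0,0.004],[0,0,0],0.5],
  [[0,0,0.005],[0,0,0],0.5],
  [[0,0,0.005],[0,0,0],0.5],
])

```text
clock: 11.65
tcp_pos: [494.1, 19.4, 25.2]
tcp_rot: [-0.149, 3.138, -0.0]
force: [-2.2, 0.2, 6.4]
gripper_width: 0.676
```

```bash
python3 - <<'E'
from h import *
st();e=np.array([.9956,.0941])
print((status.sense()['tcp_pos'][:2]-[394.1,10.4])@e)
E
```

```text
t 11.65 p [494.1  19.4  25.2] yaw 95.43 F [-2.2  0.2  6.4] w 0.676 q [-0.08  0.63  1.86 -0.    0.65 -1.75]
100.39468250272571
```

>>> send_rows([
  [[-0.003,0,0],[0,0,0],0.5],
  [[-0.006,0,0],[0,0,0],0.5],
  [[-0.008,0,0],[0,0,0],0.5],
  [[-0.0095,0,0],[0,0,0],0.5],
  [[-0.0095,0,0],[0,0,0],0.5],
])

```text
clock: 12.15
tcp_pos: [502.6, 20.3, 25.3]
tcp_rot: [0.149, -3.137, 0.0]
force: [-5.6, 0.3, 9.7]
gripper_width: 0.675
```

>>> send_rows([
  [[-0.001,0,0],[0,0,0],0.5],
  [[-0.0015,0,0],[0,0,0],0.5],
])

```text
clock: 12.35
tcp_pos: [502.8, 20.4, 25.3]
tcp_rot: [0.149, -3.135, 0.0]
force: [-6.8, -2.2, 9.5]
gripper_width: 0.677
```

>>> send_rows([
  [[-0.001,0,0],[0,0,0],0.5],
  [[-0.0015,0,0],[0,0,0],0.5],
])

```text
clock: 12.55
tcp_pos: [503.1, 20.5, 25.4]
tcp_rot: [0.149, -3.133, -0.0]
force: [-6.2, -1.0, 10.5]
gripper_width: 0.675
```

```bash
python3 - <<'E'
from h import *
st();e=np.array([.9956,.0941])
print((status.sense()['tcp_pos'][:2]-[394.1,10.4])@e)
E
```

```text
t 12.55 p [503.1  20.5  25.4] yaw 95.43 F [-6.2 -1.  10.5] w 0.675 q [-0.08  0.64  1.83 -0.    0.67 -1.74]
109.47320752533994
```

>>> send_rows([
  [[0,0,-0.0015],[0,0,0],0.5],
  [[-0.002,0,-0.0015],[0,0,0],0.5],
  [[-0.004,0,-0.0015],[0,0,0],0.5],
  [[-0.005,0,-0.0015],[0,0,0],0.5],
])

```text
clock: 12.95
tcp_pos: [506.0, 21.0, 26.3]
tcp_rot: [0.148, -3.128, -0.001]
force: [-11.9, -2.5, 1.4]
gripper_width: 0.677
```

```bash
python3 - <<'E'
from h import *
st();e=np.array([.9956,.0941])
print((status.sense()['tcp_pos'][:2]-[394.1,10.4])@e)
s=optics.grab_frame('side')[:,:,::-1];t=optics.grab_frame('top')[:,:,::-1]
cv2.imwrite('pics/top10.png',t);cv2.imwrite('pics/side10.png',s)
a=cv2.resize(t[195:315,245:325],None,fx=5,fy=5,interpolation=cv2.INTER_CUBIC)
b=cv2.resize(s[180:300,265:345],None,fx=5,fy=5,interpolation=cv2.INTER_CUBIC)
cv2.imwrite('pics/z10.png',np.hstack([a,b]))
E
```

```text
t 12.95 p [506.   21.   26.3] yaw 95.42 F [-11.9  -2.5   1.4] w 0.677 q [-0.08  0.64  1.82 -0.    0.69 -1.74]
112.38724880134737
```

View pics/z10.png

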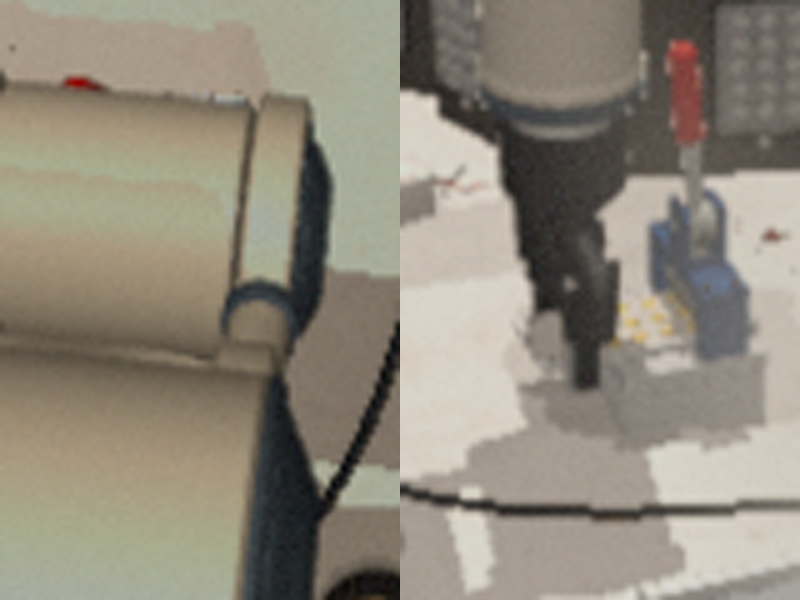

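>>> send_rows([
  [[-0.002,0,0],[0,0,0],0.5],
  [[-0.004,0,0],[0,0,0],0.5],
  [[-0.006,0,0],[0,0,0],0.5],
  [[-0.006,0,0],[0,0,0],0.5],
])

```text
clock: 13.45
tcp_pos: [505.8, 21.2, 25.7]
tcp_rot: [0.148, -3.117, -0.001]
force: [-30.1, -11.5, 25.2]
gripper_width: 0.677
```

```bash
python3 - <<'E'
from h import *
st();e=np.array([.9956,.0941])
print((status.sense()['tcp_pos'][:2]-[394.1,10.4])@e, status.sense()['tcp_rot'])
E
```

```text
t 13.45 p [505.8  21.2  25.7] yaw 95.43 F [-30.1 -11.5  25.2] w 0.677 q [-0.07  0.64  1.81 -0.    0.7  -1.74]
112.24805895078457 [ 0.1477 -3.1169 -0.0009]
```

>>> send_rows([
  [[0,0,0],[0,0,0],0.5],
  [[0,0,0],[0,0,0],0.5],
  [[0,0,0],[0,0,0],0.5],
])

```text
clock: 13.75
tcp_pos: [505.3, 21.0, 25.8]
tcp_rot: [0.148, -3.116, -0.001]
force: [-5.7, -4.0, 8.8]
gripper_width: 0.675
```

```bash
python3 -c "
from h import *
st();print(delta(status.sense()['tcp_pos'],95.4))"
```

```text
t 13.75 p [505.3  21.   25.8] yaw 95.42 F [-5.7 -4.   8.8] w 0.675 q [-0.08  0.64  1.81 -0.    0.7  -1.74]
(array([0., 0., 0.]), array([ 0.0015, -0.0222,  0.0004]))
```

>>> send_rows([
  [[0,0,0],[0,0,0],0.7],
  [[0,0,0],[0,0,0],0.8],
  [[0,0,0],[0,0,0],0.9],
  [[0,0,0],[0,0,0],1],
  [[0,0,0],[0,-0.022,0],1],
  [[0,0,0],[0,-0.022,0],1],
])

```text
clock: 14.35
tcp_pos: [504.9, 21.0, 25.8]
tcp_rot: [0.149, -3.138, -0.003]
force: [-0.5, -0.7, 0.2]
gripper_width: 1.002
```

>>> send_rows([
  [[0,0,-0.01],[0,0,0],1],
  [[0,0,-0.03],[0,0,0],1],
  [[0,0,-0.06],[0,0,0],1],
  [[0.01,0,-0.1],[0,0,0],1],
  [[0.04,0,-0.14],[0,0,0],1],
  [[0.08,0,-0.17],[0,0,0],1],
  [[0.11,0,-0.2],[0,0,0],1],
  [[0.11,0,-0.22],[0,0,0],1],
])

```text
clock: 15.15
tcp_pos: [391.8, 10.4, 248.1]
tcp_rot: [0.148, -3.137, -0.002]
force: [0.8, 0.6, -0.4]
gripper_width: 1.004
```

```bash
python3 - <<'E'
from h import *
st()
s=optics.grab_frame('side')[:,:,::-1];t=optics.grab_frame('top')[:,:,::-1]
cv2.imwrite('pics/top11.png',t);cv2.imwrite('pics/side11.png',s)
a=cv2.resize(t[195:315,245:325],None,fx=5,fy=5,interpolation=cv2.INTER_CUBIC)
b=cv2.resize(s[180:300,265:345],None,fx=5,fy=5,interpolation=cv2.INTER_CUBIC)
cv2.imwrite('pics/z11.png',np.hstack([a,b]))
E
```

```text
t 15.15 p [391.8  10.4 248.1] yaw 95.41 F [ 0.8  0.6 -0.4] w 1.004 q [-0.13  0.14  1.85  0.    1.15 -1.79]
```

View pics/z11.png

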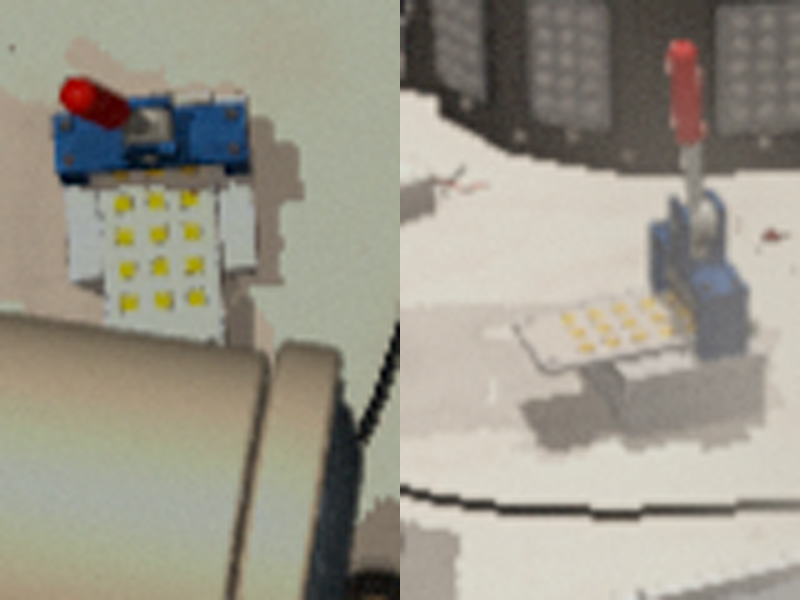

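```bash
python3 - <<'E'
from h import *
S=lambda u,v:(265+(u-400)/5-.4,180+v/5-.4)
P=ray('side',[S(514,322),S(545,369)],51);print(P,P.mean(0))
s=cv2.imread('pics/side11.png').astype(int)
m=(s[235:255,290:330,2]-s[235:255,290:330,0]>55).astype(np.uint8)
k,l,q,ce=cv2.connectedComponentsWithStats(m);print([(c.round(1)+[290,235],a[4]) for c,a in zip(ce[1:],q[1:])])
# lever knob: red top in both views
Z=lambda u,v:(245+u/5-.4,195+v/5-.4)
e=np.array([np.cos(np.radians(5.4)),np.sin(np.radians(5.4))]);n=np.array([-e[1],e[0]])
o=np.array([525.2,22.8])+45*e
def W(x,y,z): return [*(o+e*x+n*y),z]
for a in (-.25,): 
  for r in (80,109): print(W(18,-np.sin(a)*r,114+np.cos(a)*r), proj('top',W(18,-np.sin(a)*r,114+np.cos(a)*r)),proj('side',W(18,-np.sin(a)*r,114+np.cos(a)*r)))
print('tops seen', Z(75,92),S(683,42))
print(W(18,40,0),W(18,55,0))
E
```

```text
[[479.0504  47.2372  51.    ]
 [485.7072 -10.2981  51.    ]] [482.3788  18.4695  51.    ]
[(array([314. , 240.2]), np.int32(4)), (array([303.5, 242.5]), np.int32(4)), (array([308.5, 241.5]), np.int32(4)), (array([298.5, 243.5]), np.int32(4)), (array([310.5, 244. ]), np.int32(2)), (array([316., 243.]), np.int32(3)), (array([300. , 246.2]), np.int32(4)), (array([305.5, 245. ]), np.int32(2)), (array([312.7, 246.7]), np.int32(3)), (array([317.7, 245.7]), np.int32(3)), (array([307., 248.]), np.int32(3)), (array([302., 249.]), np.int32(3))]
[np.float64(586.0577822248929), np.float64(48.43330147714746), np.float64(191.51299373685157)] [[263.2975 215.4534]] [[321.2863 197.9963]]
[np.float64(585.3825819147936), np.float64(55.57617465720185), np.float64(219.61145396646026)] [[259.0623 213.3864]] [[320.3995 188.3633]]
tops seen (259.6, 213.0) (321.20000000000005, 188.0)
[np.float64(584.1560712372535), np.float64(68.5513023231896), 0] [np.float64(582.7444465374758), np.float64(83.4847317922358), 0]
```

Plate is flat and home: its front end measures (482,18) against (481,19) expected. The lever knob matches the geometry in both views. Next I'll go to the lever's +y side with the fingers shut.

```bash
cat >> h.py <<'E'
CE=np.array([np.cos(np.radians(5.4)),np.sin(np.radians(5.4))]);CN=np.array([-CE[1],CE[0]])
CO=np.array([525.2,22.8])+45*CE
def W(x,y,z): return [*(CO+CE*x+CN*y),z]
E
python3 - <<'E'
from h import *
print(delta(W(18,60,270),5.4))
E
```

```text
(array([-0.1929,  0.0605, -0.0201]), array([0.0039, 0.0033, 1.5709]))
```

>>> send_rows([
  [[0,0.03,-0.02],[0,0,0.14],0],
  [[0,0.0605,-0.02],[0,0,0.28],0],
  [[-0.02,0.0605,-0.02],[0,0,0.42],0],
  [[-0.05,0.0605,-0.02],[0,0,0.56],0],
  [[-0.08,0.0605,-0.02],[0,0,0.7],0],
  [[-0.11,0.0605,-0.02],[0,0,0.84],0],
  [[-0.14,0.0605,-0.02],[0,0,0.98],0],
  [[-0.17,0.0605,-0.02],[0,0,1.12],0],
])

```text
clock: 16.05
tcp_pos: [560.7, 86.6, 269.4]
tcp_rot: [1.548, 2.731, 0.004]
force: [0.1, 0.1, 0.3]
gripper_width: 0.0
```

```bash
python3 - <<'E'
from h import *
st()
print(delta(W(18,60,270),5.4))
E
```

```text
t 16.05 p [560.7  86.6 269.4] yaw 30.91 F [0.1 0.1 0.3] w 0.0 q [ 0.05  0.37  1.44  0.    1.32 -0.49]
(array([-0.0095,  0.0195, -0.0005]), array([0.0036, 0.0004, 0.4452]))
```

>>> send_rows([
  [[-0.004,0.01,0],[0.0036,0,0.15],0],
  [[-0.0095,0.0195,0],[0.0036,0,0.3],0],
  [[-0.0095,0.0195,0],[0.0036,0,0.4452],0],
  [[-0.0095,0.0195,0],[0.0036,0,0.4452],0],
])

```text
clock: 16.45
tcp_pos: [582.4, 88.5, 268.9]
tcp_rot: [-2.118, -2.32, 0.002]
force: [-0.4, 0.6, 0.2]
gripper_width: 0.001
```

```bash
python3 - <<'E'
from h import *
st()
print(delta(W(18,60,190),5.4))
E
```

```text
t 16.45 p [582.4  88.5 268.9] yaw 5.22 F [-0.4  0.6  0.2] w 0.001 q [ 0.05  0.41  1.38 -0.    1.35 -0.04]
(array([ 0.    , -0.    ,  0.0789]), array([-0.0011,  0.0004, -0.0031]))
```

>>> send_rows([
  [[0,0,0.03],[0,0,-0.003],0],
  [[0,0,0.06],[0,0,-0.003],0],
  [[0,0,0.079],[0,0,-0.003],0],
  [[0,0,0.079],[0,0,-0.003],0],
])

```text
clock: 16.85
tcp_pos: [580.6, 88.4, 187.5]
tcp_rot: [-2.107, -2.325, 0.007]
force: [0.3, -0.7, 1.0]
gripper_width: 0.002
```

```bash
python3 - <<'E'
from h import *
st()
for y,z in [(60,190),(20,190),(0,192),(-19.5,187),(-37,177),(-51.5,163),(-60,150),(-65,139)]:print(delta(W(18,y,z),5.4))
s=optics.grab_frame('side')[:,:,::-1]
cv2.imwrite('pics/z12.png',cv2.resize(s[160:270,265:365],None,fx=5,fy=5,interpolation=cv2.INTER_CUBIC))
E
```

```text
t 16.85 p [580.6  88.4 187.5] yaw 5.65 F [ 0.3 -0.7  1. ] w 0.002 q [ 0.05  0.49  1.49 -0.    1.17 -0.05]
(array([-0.0001,  0.0017, -0.0025]), array([-0.0061,  0.0002,  0.0044]))
(array([-0.0401,  0.0015, -0.0025]), array([-0.0061,  0.0002,  0.0044]))
(array([-0.0601,  0.0014, -0.0045]), array([-0.0061,  0.0002,  0.0044]))
(array([-0.0796,  0.0014,  0.0005]), array([-0.0061,  0.0002,  0.0044]))
(array([-0.0971,  0.0013,  0.0105]), array([-0.0061,  0.0002,  0.0044]))
(array([-0.1116,  0.0014,  0.0245]), array([-0.0061,  0.0002,  0.0044]))
(array([-0.1201,  0.0014,  0.0375]), array([-0.0061,  0.0002,  0.0044]))
(array([-0.1251,  0.0015,  0.0485]), array([-0.0061,  0.0002,  0.0044]))
```

View pics/z12.png

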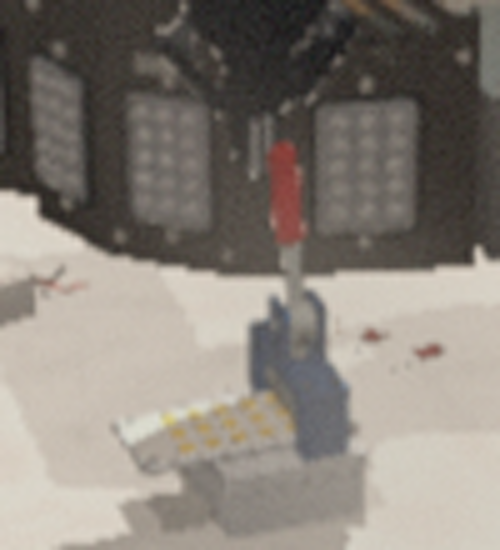

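>>> send_rows([
  [[-0.015,0.0015,-0.002],[-0.006,0,0.004],0],
  [[-0.028,0.0015,-0.0025],[-0.006,0,0.004],0],
  [[-0.04,0.0015,-0.0025],[-0.006,0,0.004],0],
  [[-0.05,0.0015,-0.0035],[-0.006,0,0.004],0],
  [[-0.06,0.0015,-0.0045],[-0.006,0,0.004],0],
  [[-0.07,0.0015,-0.002],[-0.006,0,0.004],0],
  [[-0.08,0.0015,0.0005],[-0.006,0,0.004],0],
  [[-0.08,0.0015,0.0005],[-0.006,0,0.004],0],
])

```text
clock: 17.7
tcp_pos: [590.8, 7.7, 188.2]
tcp_rot: [2.115, 2.321, 0.002]
force: [0.4, 1.6, 2.2]
gripper_width: -0.002
```

```bash
python3 - <<'E'
from h import *
st()
for y,z in [(-19.5,187),(-37,177),(-51.5,163),(-60,150),(-65,139),(-65,136)]:print(delta(W(18,y,z),5.4))
s=optics.grab_frame('side')[:,:,::-1]
cv2.imwrite('pics/z13.png',cv2.resize(s[160:270,265:365],None,fx=5,fy=5,interpolation=cv2.INTER_CUBIC))
E
```

```text
t 17.7 p [590.8   7.7 188.2] yaw 5.32 F [0.4 1.6 2.2] w -0.002 q [-0.09  0.49  1.49 -0.    1.16 -0.18]
(array([ 0.0017, -0.0009,  0.0012]), array([ 0.0018,  0.0005, -0.0014]))
(array([-0.0158, -0.0009,  0.0113]), array([ 0.0018,  0.0005, -0.0014]))
(array([-0.0303, -0.0009,  0.0253]), array([ 0.0018,  0.0005, -0.0014]))
(array([-0.0388, -0.0009,  0.0383]), array([ 0.0018,  0.0005, -0.0014]))
(array([-0.0438, -0.001 ,  0.0493]), array([ 0.0018,  0.0005, -0.0014]))
(array([-0.0438, -0.001 ,  0.0523]), array([ 0.0018,  0.0005, -0.0014]))
```

View pics/z13.png

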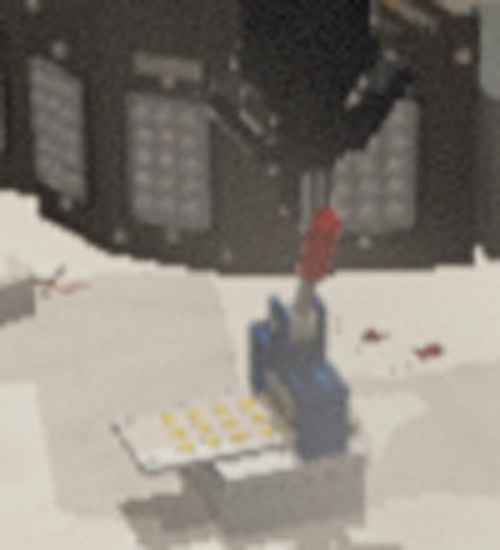

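The lever is following the fingers, leaning about 0.5 rad towards -y. I'll carry on along the arc.

>>> send_rows([
  [[-0.009,-0.001,0.006],[0.002,0,0],0],
  [[-0.016,-0.001,0.0115],[0.002,0,0],0],
  [[-0.024,-0.001,0.018],[0.002,0,0],0],
  [[-0.0305,-0.001,0.0255],[0.002,0,0],0],
  [[-0.035,-0.001,0.032],[0.002,0,0],0],
  [[-0.039,-0.001,0.0385],[0.002,0,0],0],
  [[-0.044,-0.001,0.0495],[0.002,0,0],0],
  [[-0.044,-0.001,0.0515],[0.002,0,0],0],
])

```text
clock: 18.55
tcp_pos: [593.4, -36.0, 135.4]
tcp_rot: [-2.115, -2.321, 0.002]
force: [-0.2, -1.1, 2.3]
gripper_width: 0.001
```

```bash
python3 - <<'E'
from h import *
st()
s=optics.grab_frame('side')[:,:,::-1]
cv2.imwrite('pics/z14.png',cv2.resize(s[160:270,265:365],None,fx=5,fy=5,interpolation=cv2.INTER_CUBIC))
E
```

```text
t 18.55 p [593.4 -36.  135.4] yaw 5.3 F [-0.2 -1.1  2.3] w 0.001 q [-0.16  0.56  1.53 -0.    1.06 -0.25]
```

View pics/z14.png

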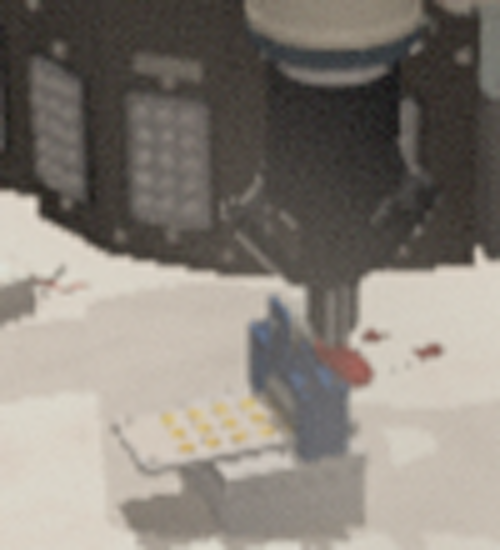

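>>> send_rows([
  [[0,0,0.002],[0,0,0],0],
  [[0,0,0.003],[0,0,0],0],
  [[0,0,0.003],[0,0,0],0],
])

```text
clock: 18.9
tcp_pos: [594.1, -35.7, 134.3]
tcp_rot: [2.115, 2.322, -0.001]
force: [-4.5, -0.8, 19.6]
gripper_width: -0.002
```

>>> send_rows([
  [[0,0,-0.02],[0,0,0],0],
  [[0,0,-0.06],[0,0,0],0],
  [[0,0,-0.1],[0,0,0],0],
  [[0,0,-0.14],[0,0,0],0],
  [[0,-0.04,-0.16],[0,0,0],0],
  [[-0.04,-0.07,-0.16],[0,0,0],0],
  [[-0.08,-0.1,-0.16],[0,0,0],0],
  [[-0.12,-0.1,-0.16],[0,0,0],0],
])

```text
clock: 19.7
tcp_pos: [502.7, -164.9, 295.2]
tcp_rot: [2.115, 2.322, -0.001]
force: [1.0, 0.4, 0.0]
gripper_width: -0.002
```

>>> send_rows([
  [[-0.04,0,0],[0,0,0],0],
  [[-0.08,0,0],[0,0,0],0],
  [[-0.12,0,0],[0,0,0],0],
  [[-0.16,0,0],[0,0,0],0],
  [[-0.2,0,0],[0,0,0],0],
  [[-0.2,0,0],[0,0,0],0],
])

```text
clock: 20.3
tcp_pos: [521.3, -368.2, 295.0]
tcp_rot: [2.117, 2.319, -0.002]
force: [0.3, 0.4, -1.4]
gripper_width: 0.001
```

```bash
python3 - <<'E'
from h import *
st()
s=optics.grab_frame('side')[:,:,::-1];t=optics.grab_frame('top')[:,:,::-1]
cv2.imwrite('pics/top15.png',t);cv2.imwrite('pics/side15.png',s)
a=cv2.resize(t[195:315,245:325],None,fx=5,fy=5,interpolation=cv2.INTER_CUBIC)
b=cv2.resize(s[180:300,265:345],None,fx=5,fy=5,interpolation=cv2.INTER_CUBIC)
cv2.imwrite('pics/z15.png',np.hstack([a,b]))
E
```

```text
t 20.3 p [ 521.3 -368.2  295. ] yaw 5.2 F [ 0.3  0.4 -1.4] w 0.001 q [-0.71  0.46  1.22 -0.    1.46 -0.8 ]
```

View pics/z15.png

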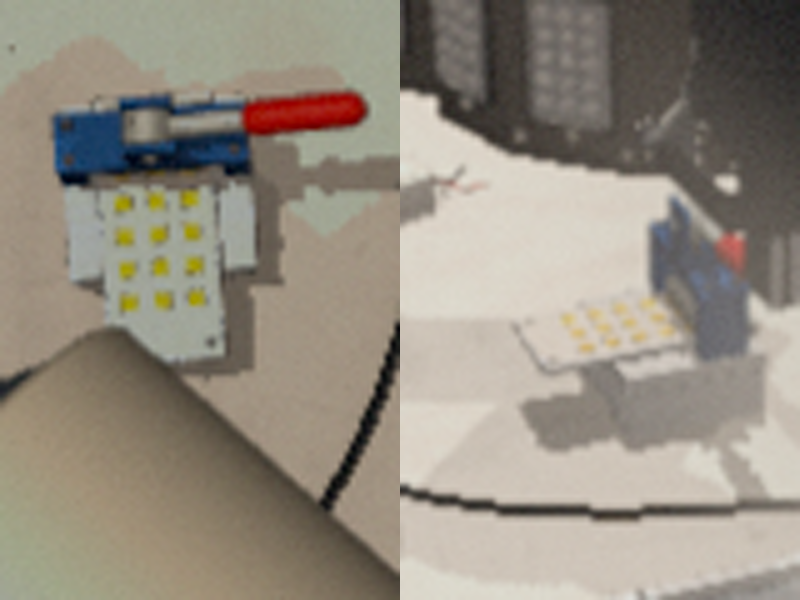

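View pics/top15.png

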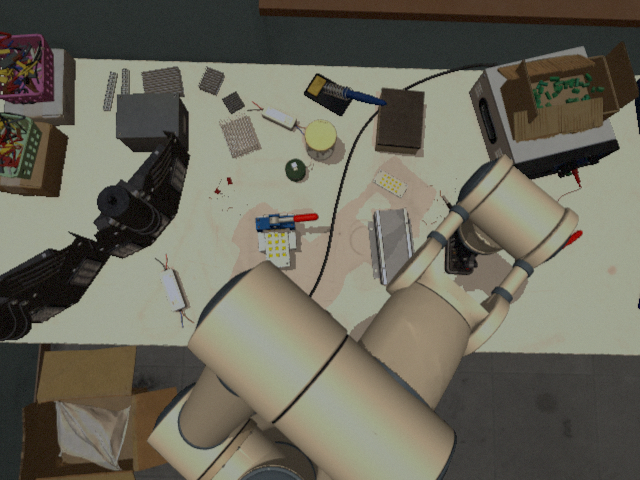

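```bash
python3 - <<'E'
from h import *
for a in (1.1,1.4): print(a,proj('top',W(18,-np.sin(a)*109,114+np.cos(a)*109)))
print('seen',245+367/5,195+107/5)
a=cv2.imread('pics/top11.png').astype(int);b=cv2.imread('pics/top15.png').astype(int)
for im in(a,b):
    r=im[232:257,260:292];ys,xs=np.nonzero(r[...,2]-r[...,0]>70);print(len(xs),xs.mean()+260,ys.mean()+232)
a=cv2.imread('pics/side0.png').astype(int);b=cv2.imread('pics/side15.png').astype(int)
for n,(x,y,w,h) in dict(spool=(365,238,24,26),meter=(325,338,75,40),driver=(230,205,60,30)).items(): print(n,np.abs(a-b)[y:y+h,x:x+w].mean())
cv2.imwrite('pics/m.png',np.vstack([cv2.resize(i[320:385,310:420].astype(np.uint8),None,fx=4,fy=4) for i in(a,b)]))
E
```

```text
1.1 [[313.9811 214.2647]]
1.4 [[318.1226 216.344 ]]
seen 318.4 216.4
107 276.6448598130841 244.57943925233644
103 276.58252427184465 244.62135922330097
spool 2.0106837606837606
meter 6.206555555555555
driver 4.762222222222222
```

View pics/m.png

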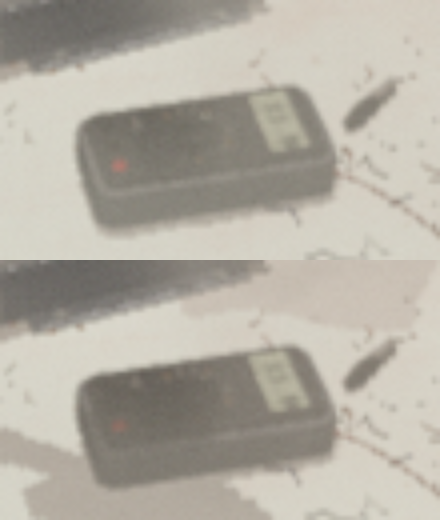

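The multimeter hasn't moved; only the shadows differ. The lever tip sits at the shut position, and the plate hasn't shifted. Handing in.

```bash
python3 -c "
from cell import order
print(order.close_job())"
```

```text
the job is handed in; nothing more can be done
None
```

The plate is home and clamped, and the job was handed in at about 20 s of the 69 s allowed. I pushed the plate until it hung about 50 mm out over the tray front and gripped its overhanging end. I slid it under the foot, pushed it against the back stop (about 30 N, no further travel), let go and flipped the red lever over.

**Last checks:**
- **Plate:** before clamping, its front end measured (482, 18) mm against about (481, 19) expected. Clamping moved the tile pattern by less than 0.1 pixel.
- **Lever:** it stayed down with the robot clear. Its tip shows at pixel (318.4, 216.4), where the shut position predicts (318.1, 216.3).
- **Bystanders:** the spool, multimeter and LED driver look unmoved in the before and after pictures; only shadows differ.

No check failed. Two things are less certain:
- **Clamp angle:** separate edge fits gave yaws between 3° and 7°. I used 5.4°, and the plate went in cleanly.
- **Foot on plate:** the bridge hides the contact from both cameras, so I judged it from the shut lever.

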